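Dispense the two tall hop tins from the indexed sample carrier

TASK

Two tall and two short hop-sample tins stand in the four bays of the sliding carrier on the brewing bench. Dispense both tall tins onto the landing, leaving the short ones in their bays: for each, slide the carrier by its post until that tin's bay lines up with the ejector's pointer, push the ejector paddle fully home so that the tin is pushed out, and let it spring back. Finally slide the carrier fully to its right-hand end stop; do not touch the tins with the gripper and leave the things standing around where they are.

Things in the scene. Friction and masses are not known exactly. Their poses are not given: they have to be found in the camera images.
- base: fixed dark base plate 460 mm (y) by 100 mm (x), 10 mm thick, flat on the bench, seldom square to the robot. Origin at the centre of its underside; x points away from the robot along the ejector's stroke, y to the left along the carrier's rails, z up. On its centre line (y = 0): the ejector on the robot's side, the landing on the far side
- pointer (a point): tip of the thin steel pointer on top of the ejector's dark steel guide block, 60 mm above the bench, over the base's y = 0. The fixed block is 50 mm wide (y), x -62 to -30 mm from the base's origin, top 57 mm above the bench
- landing (a point): centre of the landing's floor, 19 mm above the bench: a fixed aluminium tray, x 27 to 126 mm from the base's origin, 58 mm wide between 14 mm high side walls, with an end wall. Tins pushed out stay standing on it; the second one pushes the first farther along. Axes as the base
- carrier (a joint): aluminium carrier, 198 mm long in y, on rails: position in m along the base's +y, -0.115 (right-hand, -y, end stop) to +0.115 (left-hand stop), 0 = centred on the base (the start). About 2.5 N of friction; it stays where it is left. The bay at offset b from its middle is lined up with the ejector and pointer when the joint reads -b. It can move only with the ejector back out
- carrier_mid (a point): middle of the carrier's floor, 20 mm above the bench; axes as the base. Four bays centred at y = -72, -24, 24, 72 mm from here, each 42 mm wide between 20 mm high dividers, open to +x, where a small spring roller holds the tin; at the back a 26 mm opening for the 14 mm wide ejector bar: lined up within 5 mm is enough, farther off the bar jams on the bay's wall
- post_top (a point): centre of the top of the carrier's upright steel post, 14 mm diameter, from 20 to 80 mm above the bench, on a flat arm at the carrier's left (+y) end, 165 mm from the carrier's middle; 59 mm of free room between the post and the carrier's end wall. Push the post sideways, or pinch it, to slide the carrier
- ejector (a joint): spring ejector: m pressed, 0 = out (rest), 0.064 = fully home (end stop); pressing moves along the base's +x. It takes about 2 N at the start and 10 N at the end, a little more while the tin passes the roller; it springs back when released
- paddle (a point): centre of the robot-side face of the ejector's upright black paddle, 65 mm above the bench; the paddle is 36 mm wide (y), 8 mm thick, from 22 to 85 mm above the bench; moves with the ejector. Push here along the base's +x. In +x, the guide block stands 64 mm in front of the paddle
- tall_a: tall round plain aluminium sample tin, 38 mm diameter, 46 mm high, about 60 g, standing at the start in one of the carrier's four bays (which bay varies). Origin at the centre of its underside, z up along its axis
- tall_b: tall round plain aluminium sample tin, 38 mm diameter, 46 mm high, about 60 g, standing at the start in one of the carrier's four bays (which bay varies). Origin at the centre of its underside, z up along its axis
- short_a: short round plain aluminium sample tin, 38 mm diameter, 28 mm high, about 40 g, standing at the start in one of the carrier's four bays (which bay varies). Origin at the centre of its underside, z up along its axis
- short_b: short round plain aluminium sample tin, 38 mm diameter, 28 mm high, about 40 g, standing at the start in one of the carrier's four bays (which bay varies). Origin at the centre of its underside, z up along its axis
- fitting: bystander: stepped brass fitting 32 mm across, 34 mm high, on the bench to the robot side of the base; origin at centre of underside
- coupling: bystander: copper coupling 30 mm across, 36 mm high, on the bench to the robot side of the base; origin at centre of underside
- mug_a: bystander: white mug 80 mm across, 75 mm high, past the right (-y) end of the base; origin at centre of underside
- mug_b: bystander: brown earthenware mug 80 mm across, 75 mm high, on the far side near the left end of the rails; origin at centre of underside
- flask: bystander: amber bottle 62 mm across, 130 mm high, past the right (-y) end of the base; origin at centre of underside
- spoon: bystander: wooden spoon lying past the left (+y) end of the base; origin at its middle
There are look-alikes about, which are no part of the job. Leave any blue or pink look-alike of the short_b alone.

How it is judged:
By the outcome, as a careful person would: the job done as asked, in the order asked, and still so for the second after the job is handed in, with the robot touching nothing.
It also fails if it takes over 66 s, if anything falls off the work surface, if the arm or the gripper's body presses on something with over 40 N, if the wrist force passes 120 N, or if a joint passes its speed limit or range.

ROBOT

A 7-joint arm with a two-finger parallel gripper is mounted at the origin on the work surface. World frame = base frame: x ahead of the robot, y to its left, z up, the work surface at z = 0. Lengths are in m, angles in rad, forces in N, time in s.
With the tool pointing down it reaches from about 0.4 to 0.85 m from the base axis. Payload 4.5 kg.
Tool frame: the origin (TCP) lies midway between the tips of the shut fingers; the grasp point (between the pads) lies 19 mm behind it; z points along the fingers, y is the line along which they close (so a half turn about z gives the same grasp; the last joint's range is limited). The gripper opens to 88 mm and grips with 3 to 60 N. Pads are 18 mm wide; open, the fingers measure 123 mm over their backs; the gripper's body (75 mm by 187 mm) begins 45 mm behind the grasp point.
Start: joints at [1.196, 0.689, -0.195, 1.565, 0.157, 0.902, -0.215], TCP at [0.248, -0.574, 0.202] pointing down, gripper open.
Joint ranges: [-3.01, 3.01], [-0.46, 2.08], [-1.47, 1.51], [0.13, 2.56], [-1, 4.14], [0.04, 2.09], [-2.66, 2.66]. Speed limits (rad/s): [2.57, 2.57, 3.14, 3.14, 3.14, 3.14, 3.14].

INTERFACE

Orientations are given as a unit quaternion [x, y, z, w].
In Python, from plant import r, eyes, finish_job gives the robot as it stands. The module is installed in compiled form; this text tells all that it offers.
- The arm moves only by the tool move_arm, never from a script. Its argument "motion" is a list of rows, each a list of 7 numbers: the shift along the tool's x, y, z in mm, then the turn, a rotation vector about the tool's x, y, z in degrees, then the closure, from 0 (fully open) to 1 (shut). A call has 1 to 5 rows; each row is the pose to reach, as a shift and turn from the pose commanded when the call began, along the tool's axes at that moment; what a row does not reach only later rows make up. A row lasts 1/8 s, in which the tool goes at most 62.5 mm and 10.7 degrees, less where a joint would pass 70% of its speed; a pose out of reach is approached as far as the arm can. A call with a gripper value outside its range is refused whole. The fingers move at their own pace and stop on an object; "newtons" is the grip in N (left out, the last holds). Time passes only in rows, so rows that repeat a pose let the fingers close. It gives the time, the measured TCP pose, the force, the opening and the grip force at its end, in the units of the state.
- r.get_state(): the state, without advancing time (a new reading comes with each control period).
- eyes.snapshot(name): name is "side" or "top"; returns a dict with "frame" (400x640x3 uint8, red, green, blue), "z_map" (400x640 float32, m along the optical axis (not along the pixel's ray), 0 where there is no reading), "intrinsics" (3x3 intrinsics, pixels), "dist" ([k1, k2, p1, p2, k3] as OpenCV has them; the pictures are not rectified), "world_to_cam" (4x4, takes a point from world to camera coordinates). Camera axes: x right, y down, z forward; pixel columns grow to the right and rows downward; lengths in m; the calibration is good to about 2 mm. A picture is of the moment at which its call begins.
- finish_job(): hands the job in; it is judged then, once.
The state is a dict: "clock": time; "q": joint angles; "qd": joint speeds; "joint_torque": joint torques, N m; "tool_pos": TCP position; "eef_rot": TCP orientation; "contact_force": force on the tool from outside, world axes, zero at the start; "moment": the same for the moment, N m; "opening": opening from 0.0 (shut) to 1.0 (fully open); "finger_force": force on a finger pad.
Only numpy, scipy, OpenCV 4.12 (cv2) and the standard library are available. Lean on these libraries where they do the work, as an engineer would, in place of code of your own. Each camera call takes 0.05 s, during which the arm holds its last target. There are 200 camera calls.

## Working session

There is one attempt and no reset: what is moved stays moved. The work goes in short steps, Python scripts to look and compute and a tool call to move; the robot and the scene stay as the last step left them, time stands still between calls to the robot, and variables do not carry over. Pictures are saved under pics/ and viewed, at most 10 in all, crops included, and the job is handed in when it is done.

Besides the shell and the picture viewer there is one more tool, called after "Emit:" as a command line: name --pt "numbers of a row" for each row, then --argument value for the rest. move_arm: Moves the arm, as the interface text tells. Its arguments: {"type":"object","properties":{"motion":{"type":"array","items":{"type":"array","items":{"type":"number"}}},"newtons":{"type":"number"}},"required":["motion"]}

```bash
mkdir -p pics
cat > h.py <<'E'
import numpy as np, cv2
from plant import r, eyes
from scipy.spatial.transform import Rotation as R
def snap(n,f=None):
    s=eyes.snapshot(n)
    if f: cv2.imwrite('pics/'+f,s['frame'][:,:,::-1])
    return s
def px2w(s,u,v,z=None):
    K=np.array(s['intrinsics']);T=np.linalg.inv(np.array(s['world_to_cam']))
    p=cv2.undistortPoints(np.array([[[u,v]]],float),K,np.array(s['dist']))[0,0]
    d=T[:3,:3]@np.array([p[0],p[1],1]);o=T[:3,3]
    k=(z-o[2])/d[2] if z is not None else s['z_map'][int(v),int(u)]
    return o+k*d
def w2px(s,P):
    W=np.array(s['world_to_cam'])
    return cv2.projectPoints(np.array(P,float).reshape(-1,1,3),cv2.Rodrigues(W[:3,:3])[0],W[:3,3],np.array(s['intrinsics']),np.array(s['dist']))[0][:,0]
E
python3 - <<'E'
from h import *
for n in('top','side'):
    s=snap(n,n+'0.png'); print(n,np.round(s['world_to_cam'],3).tolist(),np.round(s['intrinsics'],1).tolist())
st=r.get_state();print(st['tool_pos'],st['eef_rot'],st['contact_force'],st['clock'])
E
```

```text
top [[-0.005, -1.0, -0.006, -0.008], [-0.995, 0.005, -0.096, 0.582], [0.096, 0.006, -0.995, 1.153], [0.0, 0.0, 0.0, 1.0]] [[422.4, 0.0, 316.1], [0.0, 422.4, 203.9], [0.0, 0.0, 1.0]]
side [[0.972, -0.236, -0.002, -0.546], [-0.133, -0.537, -0.833, 0.126], [0.195, 0.81, -0.553, 0.934], [0.0, 0.0, 0.0, 1.0]] [[382.2, 0.0, 313.4], [0.0, 382.2, 198.2], [0.0, 0.0, 1.0]]
[ 0.24815702 -0.57296238  0.20090067] [ 9.79175842e-01  2.03012391e-01 -2.13911483e-04 -7.71065996e-04] [ 0.1614609   0.16828764 -0.80438022] 0.1
```

View pics/top0.png

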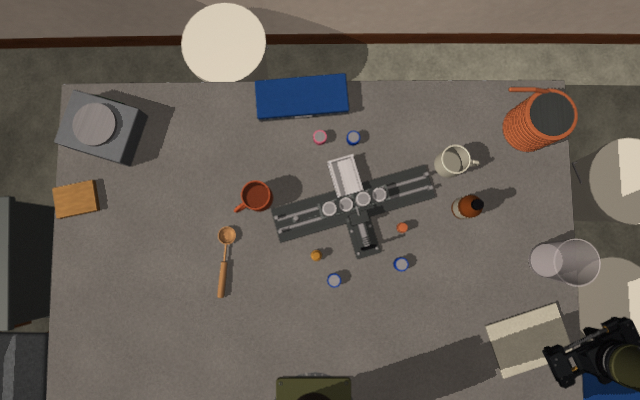

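View pics/side0.png

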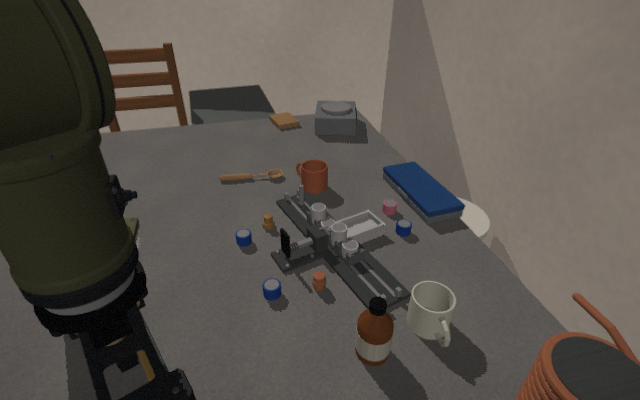

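The top view shows the base running from about (275,225) to (435,180), with tins at (329,209), (347,204), (363,199) and (379,195), and the paddle near (370,245). The side view shows the same layout. I'll enlarge both and fit the pose.

Run:
```python
from h import *
s=snap('top');c=s['frame'][140:270,265:445,::-1]
cv2.imwrite('pics/c1.png',cv2.resize(c,None,fx=4.4,fy=4.4,interpolation=cv2.INTER_CUBIC))
for u,v in[(329,209),(347,204),(363,199),(379,195)]:
    print(u,v,px2w(s,u,v).round(4), [px2w(s,u+a,v+b)[2].round(3) for a in(-2,0,2) for b in(-2,0,2)])
```

```text
329 209 [ 0.5645 -0.0462  0.0645] [np.float64(0.066), np.float64(0.066), np.float64(0.07), np.float64(0.066), np.float64(0.064), np.float64(0.062), np.float64(0.069), np.float64(0.066), np.float64(0.069)]
347 204 [ 0.5792 -0.096   0.0496] [np.float64(0.052), np.float64(0.05), np.float64(0.051), np.float64(0.044), np.float64(0.05), np.float64(0.046), np.float64(0.05), np.float64(0.048), np.float64(0.053)]
363 199 [ 0.5909 -0.1383  0.0668] [np.float64(0.067), np.float64(0.069), np.float64(0.068), np.float64(0.07), np.float64(0.067), np.float64(0.07), np.float64(0.068), np.float64(0.064), np.float64(0.067)]
379 195 [ 0.6032 -0.1838  0.053 ] [np.float64(0.044), np.float64(0.051), np.float64(0.051), np.float64(0.05), np.float64(0.053), np.float64(0.05), np.float64(0.05), np.float64(0.049), np.float64(0.048)]
```

View pics/c1.png

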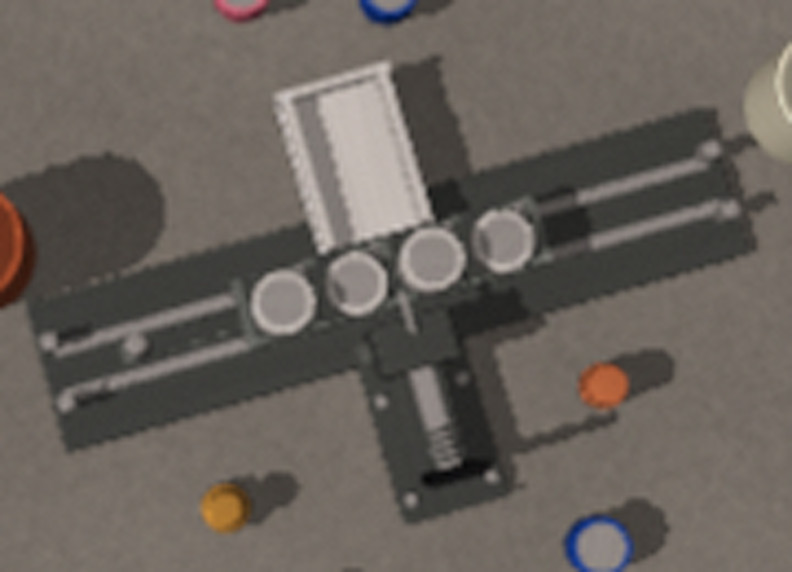

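The close-up shows tall tins (tops about 66 mm) in bays +72 and -24, the post at crop (134,346), the pointer tip at about (400,293) and the paddle at about (455,470). Next I'll fit the base pose.

```bash
cat >> h.py <<'E'
def fit(A,B): # 2D rigid model A -> world B
    A=np.array(A,float);B=np.array(B,float);a=A-A.mean(0);b=B-B.mean(0)
    th=np.arctan2((a[:,0]*b[:,1]-a[:,1]*b[:,0]).sum(),(a*b).sum())
    M=np.array([[np.cos(th),-np.sin(th)],[np.sin(th),np.cos(th)]])
    t=B.mean(0)-M@A.mean(0); return th,M,t,(B-(A@M.T+t))@M
def plan(th,M,t,pt,z,yaw=None):
    """shift in tool axes (mm) and turn about tool z (deg) to base-frame pt"""
    st=r.get_state();Q=R.from_quat(st['eef_rot'])
    w=np.r_[M@np.array(pt)+t,z]; X=Q.as_matrix()[:,0]
    want=np.array([[np.cos(th),np.sin(th),0],[np.sin(th),-np.cos(th),0],[0,0,-1]]).T
    rv=(Q.inv()*R.from_matrix(want)).as_rotvec(degrees=True)
    b=np.r_[M.T@(st['tool_pos'][:2]-t)*1000,st['tool_pos'][2]*1000]
    print('shift',(Q.inv().apply(w-st['tool_pos'])*1000).round(1),'rv',rv.round(2),'base-frame TCP',b.round(1),'F',np.array(st['contact_force']).round(1),'clk',st['clock'])
E
python3 - <<'E'
from h import *
s=snap('top')
P=[((30,297),.01,(50,230)),((68,450),.01,(-50,230)),((714,108),.01,(50,-230)),((757,250),.01,(-50,-230)),
((283,301),.066,(0,72)),((357,283),.048,(0,24)),((431,259),.066,(0,-24)),((504,240),.048,(0,-72)),((134,346),.08,(0,165))]
B=[px2w(s,265+(u+.5)/4.4-.5,140+(v+.5)/4.4-.5,z)[:2] for (u,v),z,_ in P]
A=np.array([p[2] for p in P])/1000
th,M,t,res=fit(A,B); print(np.degrees(th),t,(res*1000).round(1).tolist())
for (u,v),z,n in[((400,293),.06,'ptr'),((452,477),.085,'paddle')]:
    print(n,((px2w(s,265+u/4.4-.5,140+v/4.4-.5,z)[:2]-t)@M*1000).round(1))
np.savez('pose.npz',th=th,M=M,t=t)
plan(th,M,t,(0,.165),.20)
E
```

```text
15.618323695960113 [ 0.58667827 -0.11680867] [[1.7, -2.8], [0.1, -0.3], [-1.4, -4.0], [2.1, -2.9], [0.1, 1.5], [-0.4, 1.1], [0.0, 2.8], [0.3, 1.1], [-2.5, 3.5]]
ptr [-14.1   2.6]
paddle [-130.4    6.6]
shift [ 514.3 -447.7    1.6] rv [-0.06  0.01  7.81] base-frame TCP [-448.8 -348.4  201.1] F [ 0.5 -0.5  0.7] clk 0.2
```

Emit:
move_arm --pt "30 -26 0 0 0 1 0" --pt "75 -66 0 0 0 2 0" --pt "120 -106 0 0 0 4 0" --pt "165 -146 0 0 0 6 0" --pt "200 -175 0 0 0 7.8 0.3" --newtons 20

```text
clock: 0.82
tool_pos: [0.3633, -0.3308, 0.2017]
eef_rot: [0.991, 0.136, 0.0, -0.0]
contact_force: [0.6, 0.0, 0.1]
opening: 0.91
finger_force: 0.0
```

```bash
cat > p.py <<'E'
import sys
from h import *
d=np.load('pose.npz');a=[float(x) for x in sys.argv[1:4]]
plan(float(d['th']),d['M'],d['t'],(a[0]/1000,a[1]/1000),a[2]/1000)
E
python3 p.py -2 168 140
```

```text
shift [ 271.  -313.6   62. ] rv [-0.03 -0.03  0.06] base-frame TCP [-272.7 -145.9  201.7] F [0.6 0.  0.1] clk 0.825
```

Emit:
move_arm --pt "35 -40 0 0 0 0 0.3" --pt "75 -86 0 0 0 0 0.3" --pt "115 -132 0 0 0 0 0.3" --pt "155 -178 0 0 0 0 0.3" --pt "195 -224 0 0 0 0 0.3"

```text
clock: 1.45
tool_pos: [0.4906, -0.0634, 0.2017]
eef_rot: [0.991, 0.136, 0.0, 0.0]
contact_force: [1.9, -0.6, -0.3]
opening: 0.699
finger_force: 0.0
```

Emit:
move_arm --pt "35 -40 0 0 0 0 0.3" --pt "60 -70 20 0 0 0 0.3" --pt "74 -88 40 0 0 0 0.3" --pt "74 -88 60 0 0 0 0.3" --pt "74 -88 60 0 0 0 0.3"

```text
clock: 2.08
tool_pos: [0.5362, 0.0396, 0.1404]
eef_rot: [0.991, 0.136, -0.002, 0.0]
contact_force: [0.3, 0.5, -0.1]
opening: 0.701
finger_force: 0.0
```

```bash
python3 p.py -2 168 47
python3 - <<'E'
from h import *
s=snap('side');st=r.get_state()
print(w2px(s,[st['tool_pos']]).round(1))
c=s['frame'][120:320,220:440,::-1];cv2.imwrite('pics/c2.png',cv2.resize(c,None,fx=3,fy=3,interpolation=cv2.INTER_CUBIC))
E
```

```text
shift [ 4.9 -3.8 93.3] rv [-0.02  0.2   0.05] base-frame TCP [ -6.5 164.2 140.4] F [ 0.3  0.5 -0.1] clk 2.075
[[300.5 166. ]]
```

View pics/c2.png

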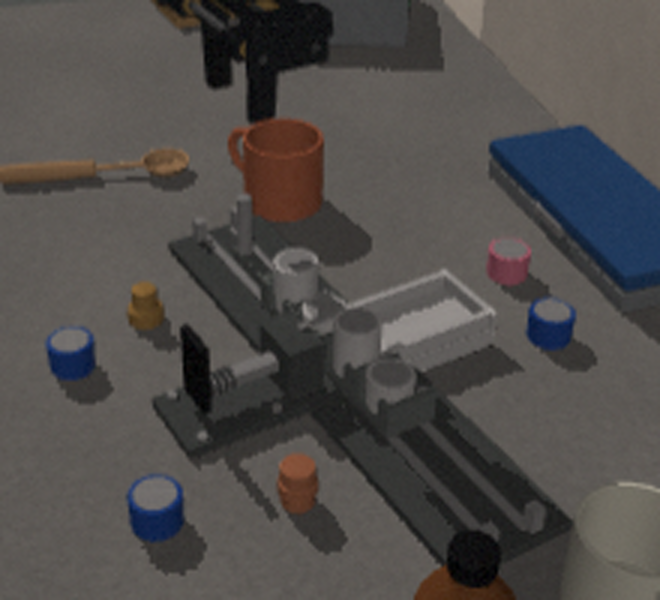

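The side crop shows the finger tips at (218,85) and (262,115), higher than the projected TCP at (241,138). The post top is at (244,197). I'll check this with depth.

Run:
```python
from h import *
d=np.load('pose.npz');M,t=d['M'],d['t']
s=snap('side');st=r.get_state()
def b(p): return np.r_[M.T@(p[:2]-t)*1000,p[2]*1000].round(0)
for u,v in[(218,80),(262,110),(262,100),(244,197),(244,205),(245,225)]:
    x,y=220+u/3,120+v/3; print(u,v,b(px2w(s,x,y)),'post z80',b(px2w(s,x,y,.08)))
tp=st['tool_pos']
for dy in(-.035,.035): print((w2px(s,[tp+np.r_[M@[0,dy],0]])-[220,120])*3)
print('post',(w2px(s,[np.r_[M@[-.002,.167]+t,.08]])-[220,120])*3)
s=snap('top')
Z=s['z_map'];c=w2px(s,[tp])[0].round();print('topTCP',c)
cv2.imwrite('pics/c3.png',cv2.resize(s['frame'][150:270,240:400,::-1],None,fx=4,fy=4))
```

```text
218 80 [-12. 193. 186.] post z80 [ 83. 390.  80.]
262 110 [-12. 114. 192.] post z80 [ 91. 305.  80.]
262 100 [-11. 115. 201.] post z80 [101. 325.  80.]
244 197 [ -3. 167.  78.] post z80 [ -4. 165.  80.]
244 205 [ -7. 160.  75.] post z80 [-10. 153.  80.]
245 225 [ -7. 158.  55.] post z80 [-25. 124.  80.]
[[261.48937325 154.71586403]]
[[223.86891857 120.74873416]]
post [[245.03985082 195.39289982]]
topTCP [296. 217.]
```

View pics/c3.png

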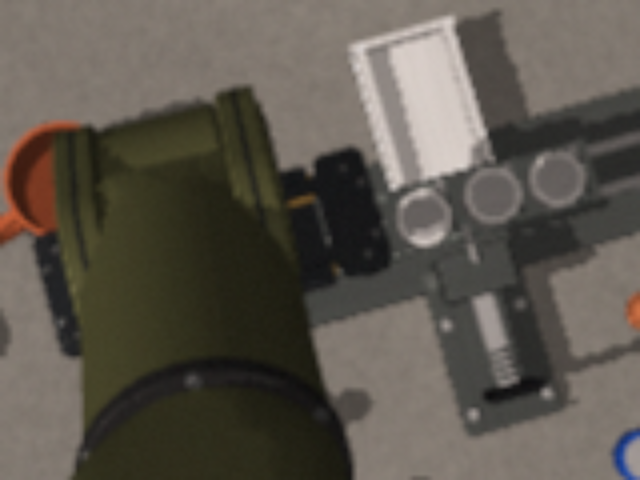

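The post is at about (-3,166). The depth reading puts the open fingertips roughly 45 mm above the reported TCP. I'll descend part way and check by depth.

Emit:
move_arm --pt "2 -1 20 0 0 0 0.3" --pt "4 -2 40 0 0 0 0.3" --pt "4 -2 50 0 0 0 0.3" --pt "4 -2 50 0 0 0 0.3"

```text
clock: 2.72
tool_pos: [0.5407, 0.0421, 0.0917]
eef_rot: [0.991, 0.136, -0.0, 0.0]
contact_force: [-0.6, 0.1, 0.1]
opening: 0.701
finger_force: 0.0
```

```bash
cat >> h.py <<'E'
def cloud(s):
    d=np.load('pose.npz');M,t=d['M'],d['t']
    v,u=np.mgrid[0:400,0:640]; q=np.stack([u,v],-1).reshape(-1,1,2).astype(float)
    p=cv2.undistortPoints(q,np.array(s['intrinsics']),np.array(s['dist']))[:,0]
    z=s['z_map'].reshape(-1);T=np.linalg.inv(np.array(s['world_to_cam']))
    P=(np.c_[p,np.ones(len(p))]*z[:,None])@T[:3,:3].T+T[:3,3]
    return (np.c_[(P[:,:2]-t)@M,P[:,2]]*1000).reshape(400,640,3)
E
python3 p.py -2 167 47
python3 - <<'E'
from h import *
s=snap('side');C=cloud(s)
for lo,hi in((95,140),(140,185),(185,225)):
    m=(abs(C[...,0]+5)<30)&(C[...,1]>lo)&(C[...,1]<hi)&(C[...,2]>60)&(C[...,2]<260)&(s['frame'].max(-1)<45)
    p=C[m];p=p[np.argsort(p[:,2])]; print(lo,len(p)); print(p[:60:6].round(0).tolist())
E
```

```text
shift [-0.4 -1.5 44.7] rv [ 0.01  0.02 -0.03] base-frame TCP [ -1.5 165.5  91.7] F [-0.6  0.1  0.1] clk 2.725
95 253
[[-11.0, 136.0, 130.0], [-2.0, 120.0, 135.0], [3.0, 118.0, 138.0], [-11.0, 134.0, 139.0], [-13.0, 126.0, 141.0], [-1.0, 121.0, 143.0], [3.0, 119.0, 146.0], [-12.0, 132.0, 147.0], [-8.0, 118.0, 149.0], [-5.0, 119.0, 151.0]]
140 333
[[-29.0, 168.0, 205.0], [-30.0, 150.0, 207.0], [16.0, 167.0, 209.0], [-21.0, 182.0, 219.0], [-25.0, 147.0, 226.0], [-26.0, 151.0, 227.0], [-3.0, 142.0, 228.0], [-27.0, 181.0, 229.0], [-11.0, 142.0, 230.0], [-1.0, 140.0, 231.0]]
185 271
[[-2.0, 198.0, 130.0], [-13.0, 192.0, 133.0], [-6.0, 195.0, 136.0], [1.0, 192.0, 138.0], [-13.0, 204.0, 139.0], [-9.0, 195.0, 142.0], [-8.0, 197.0, 144.0], [0.0, 195.0, 146.0], [-13.0, 205.0, 148.0], [-5.0, 197.0, 149.0]]
```

Emit:
move_arm --pt "0 -1 20 0 0 0 0.3" --pt "0 -1 40 0 0 0 0.3" --pt "0 -1 57 0 0 0 0.3" --pt "0 -1 57 0 0 0 0.3"

```text
clock: 3.28
tool_pos: [0.54, 0.0433, 0.034]
eef_rot: [0.991, 0.136, -0.001, 0.0]
contact_force: [0.4, -0.1, 0.6]
opening: 0.698
finger_force: 0.0
```

Run:
```python
from h import *
s=snap('side');C=cloud(s)
for lo,hi in((95,140),(185,225)):
    m=(abs(C[...,0]+5)<30)&(C[...,1]>lo)&(C[...,1]<hi)&(C[...,2]>35)&(C[...,2]<260)&(s['frame'].max(-1)<45)
    p=C[m];p=p[np.argsort(p[:,2])]; print(lo,len(p)); print(p[:60:6].round(0).tolist())
c=s['frame'][120:270,240:400,::-1];cv2.imwrite('pics/c4.png',cv2.resize(c,None,fx=4,fy=4,interpolation=cv2.INTER_CUBIC))
```

```text
95 400
[[-11.0, 126.0, 71.0], [-9.0, 124.0, 75.0], [5.0, 122.0, 78.0], [6.0, 124.0, 80.0], [-4.0, 122.0, 81.0], [-1.0, 122.0, 83.0], [-12.0, 134.0, 86.0], [-8.0, 120.0, 89.0], [-2.0, 120.0, 90.0], [-11.0, 120.0, 93.0]]
185 242
[[-10.0, 199.0, 72.0], [-5.0, 195.0, 76.0], [-4.0, 196.0, 78.0], [1.0, 195.0, 81.0], [-12.0, 204.0, 83.0], [-12.0, 199.0, 85.0], [-14.0, 208.0, 88.0], [-12.0, 205.0, 89.0], [-13.0, 197.0, 93.0], [-2.0, 199.0, 96.0]]
```

View pics/c4.png

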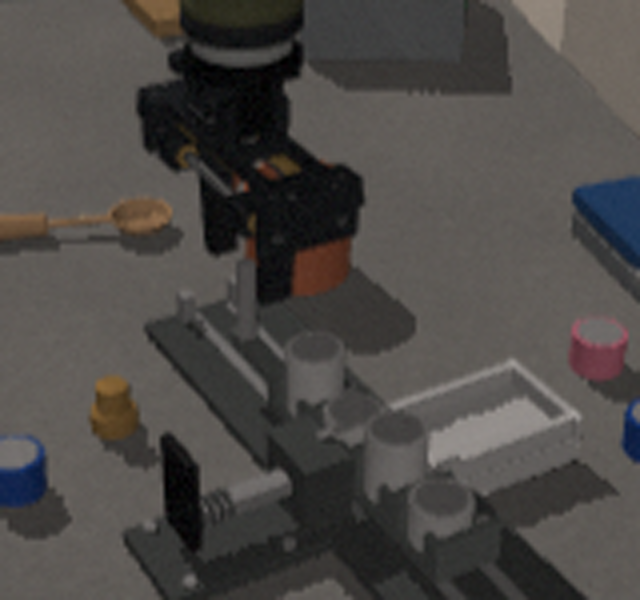

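The picture shows the fingers straddling the post at (245,290), with the visible tips at z≈71 while the TCP reads 34. So the real tips sit about 37 mm higher than reported. I'll go lower, then close.

Emit:
move_arm --pt "-1 -1 5 0 0 0 0.3" --pt "-1 -1 10 0 0 0 0.3" --pt "-1 -1 15 0 0 0 0.3" --pt "-1 -1 15 0 0 0 0.6" --pt "-1 -1 15 0 0 0 0.75"

```text
clock: 3.95
tool_pos: [0.5393, 0.0441, 0.0196]
eef_rot: [0.991, 0.136, 0.0, 0.0]
contact_force: [0.2, -1.4, 0.7]
opening: 0.5
finger_force: 0.0
```

```bash
python3 p.py -2 167 47
python3 - <<'E'
from h import *
s=snap('side');C=cloud(s)
for lo,hi in((115,165),(168,200)):
    m=(abs(C[...,0]+5)<30)&(C[...,1]>lo)&(C[...,1]<hi)&(C[...,2]>30)&(C[...,2]<260)&(s['frame'].max(-1)<45)
    p=C[m];p=p[np.argsort(p[:,2])]; print(lo,len(p)); print(p[:60:6].round(0).tolist())
E
```

```text
shift [  0.3   0.7 -27.4] rv [ 0.01 -0.    0.  ] base-frame TCP [ -2.3 167.7  19.6] F [ 0.2 -1.4  0.7] clk 3.95
115 802
[[-2.0, 138.0, 55.0], [-13.0, 145.0, 61.0], [1.0, 132.0, 64.0], [-3.0, 130.0, 66.0], [-2.0, 131.0, 69.0], [-8.0, 132.0, 70.0], [-14.0, 131.0, 72.0], [5.0, 133.0, 75.0], [-13.0, 144.0, 77.0], [4.0, 131.0, 80.0]]
168 197
[[-7.0, 191.0, 59.0], [-13.0, 187.0, 63.0], [-5.0, 189.0, 66.0], [2.0, 191.0, 69.0], [-11.0, 189.0, 72.0], [-8.0, 188.0, 74.0], [-8.0, 188.0, 77.0], [-13.0, 191.0, 80.0], [-13.0, 197.0, 84.0], [-15.0, 199.0, 93.0]]
```

Emit:
move_arm --pt "0 0 5 0 0 0 1" --pt "0 0 5 0 0 0 1" --pt "0 0 5 0 0 0 1" --pt "0 0 5 0 0 0 1" --pt "0 0 5 0 0 0 1" --newtons 20

```text
clock: 4.62
tool_pos: [0.5391, 0.044, 0.0145]
eef_rot: [0.991, 0.136, -0.0, 0.0]
contact_force: [0.4, -0.5, -2.4]
opening: 0.147
finger_force: 20.0
```

```bash
python3 p.py -2 167 47
```

```text
shift [  0.5   0.7 -32.5] rv [0.01 0.02 0.  ] base-frame TCP [ -2.5 167.7  14.5] F [ 0.4 -0.5 -2.4] clk 4.625
```

Emit:
move_arm --pt "0 -8 0 0 0 0 1" --pt "0 -16 0 0 0 0 1" --pt "0 -23 0 0 0 0 1" --pt "0 -23 0 0 0 0 1" --pt "0 -23 0 0 0 0 1"

```text
clock: 5.25
tool_pos: [0.5323, 0.0681, 0.0145]
eef_rot: [0.991, 0.137, -0.0, -0.001]
contact_force: [-2.1, 2.6, -2.6]
opening: 0.151
finger_force: 20.0
```

```bash
python3 p.py -2 191 47
python3 - <<'E'
from h import *
s=snap('top')
c=s['frame'][170:260,305:425,::-1];cv2.imwrite('pics/c5.png',cv2.resize(c,None,fx=6.6,fy=6.6,interpolation=cv2.INTER_CUBIC))
E
```

```text
shift [  0.6   1.7 -32.5] rv [-0.11  0.04  0.11] base-frame TCP [ -2.6 192.7  14.5] F [-2.1  2.6 -2.6] clk 5.25
```

View pics/c5.png

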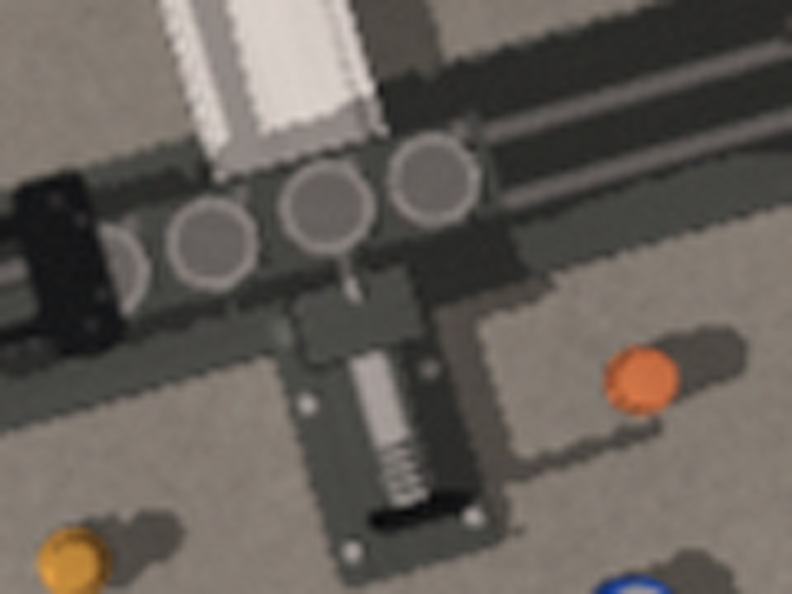

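The tall tin's top is centred at crop (327,205), the pointer tip is at about (345,260), the block's front corners are at (305,362) and (423,335), and the paddle spans (372,520) to (478,495).

Run:
```python
from h import *
d=np.load('pose.npz');M,t=d['M'],d['t'];s=snap('top')
for n,u,v,z in[('tin',327,205,.066),('short',434,180,.048),('short',212,242,.048),('tip',345,262,.06),('ptrbase',352,298,.06),('blkL',305,362,.057),('blkR',423,335,.057),('padL',371,515,.085),('padR',478,495,.085)]:
    print(n,((px2w(s,305+(u+.5)/6.6-.5,170+(v+.5)/6.6-.5,z)[:2]-t)@M*1000).round(1))
```

```text
tin [0.7 2.4]
short [ -0.1 -45.4]
short [ 0.3 50.8]
tip [-23.5   1.3]
ptrbase [-38.5   2.7]
blkL [-58.4  28.4]
blkR [-61.1 -21.4]
padL [-124.9   22.7]
padR [-129.   -20.7]
```

Aligned to within about 1 mm. Next I'll release, lift and go to a spot behind the paddle.

Emit:
move_arm --pt "0 0 0 0 0 0 0.6" --pt "0 0 0 0 0 0 0.6" --pt "0 0 -20 0 0 0 0.6" --pt "0 0 -50 0 0 0 0.6" --pt "0 0 -75 0 0 0 0.8"

```text
clock: 5.98
tool_pos: [0.5337, 0.0657, 0.0909]
eef_rot: [0.991, 0.135, 0.001, 0.0]
contact_force: [0.5, 0.3, -0.2]
opening: 0.311
finger_force: 0.0
```

Emit:
move_arm --pt "-25 30 0 0 0 0 1" --pt "-62 72 0 0 0 0 1" --pt "-100 116 0 0 0 0 1" --pt "-138 160 0 0 0 0 1" --pt "-165 190 0 0 0 0 1"

```text
clock: 6.6
tool_pos: [0.4241, -0.1644, 0.09]
eef_rot: [0.991, 0.134, 0.0, 0.001]
contact_force: [0.2, 0.2, 0.2]
opening: 0.006
finger_force: 0.0
```

```bash
python3 p.py -165 2.5 13
python3 - <<'E'
from h import *
s=snap('side');C=cloud(s)
m=(abs(C[...,0]+165)<35)&(abs(C[...,1])<40)&(C[...,2]>40)&(C[...,2]<160)
p=C[m];p=p[np.argsort(p[:,2])]; print(len(p)); print(p[:80:8].round(0).tolist())
E
```

```text
shift [ 4.4 -4.7 77. ] rv [ 0.1   0.01 -0.2 ] base-frame TCP [-169.4   -2.1   90. ] F [0.2 0.2 0.2] clk 6.6
238
[[-133.0, -17.0, 41.0], [-132.0, -17.0, 43.0], [-136.0, 5.0, 46.0], [-137.0, -1.0, 48.0], [-134.0, -15.0, 52.0], [-137.0, 15.0, 54.0], [-135.0, -18.0, 57.0], [-137.0, 8.0, 60.0], [-137.0, -12.0, 62.0], [-136.0, -16.0, 64.0]]
```

Emit:
move_arm --pt "2 -1 15 0 0 0 1" --pt "2 -3 35 0 0 0 1" --pt "2 -3 55 0 0 0 1" --pt "2 -3 75 0 0 0 1" --pt "2 -3 75 0 0 0 1"

```text
clock: 7.28
tool_pos: [0.4262, -0.1578, 0.0139]
eef_rot: [0.991, 0.136, -0.001, -0.0]
contact_force: [1.0, 0.9, 0.1]
opening: 0.004
finger_force: 0.0
```

```bash
python3 p.py -145 2 13
python3 - <<'E'
from h import *
s=snap('side');C=cloud(s)
m=(abs(C[...,0]+170)<25)&(abs(C[...,1])<40)&(C[...,2]>25)&(C[...,2]<160)&(s['frame'].max(-1)<60)
p=C[m];p=p[np.argsort(p[:,2])]; print(len(p)); print(p[:80:8].round(0).tolist())
cv2.imwrite('pics/c6.png',cv2.resize(s['frame'][150:300,230:390,::-1],None,fx=4,fy=4,interpolation=cv2.INTER_CUBIC))
E
```

```text
shift [20.6  1.7  0.9] rv [-0.01  0.08 -0.  ] base-frame TCP [-165.6    3.7   13.9] F [1.  0.9 0.1] clk 7.275
484
[[-176.0, 10.0, 54.0], [-177.0, 12.0, 58.0], [-177.0, 11.0, 65.0], [-177.0, 12.0, 70.0], [-176.0, 1.0, 75.0], [-176.0, 5.0, 80.0], [-176.0, -1.0, 84.0], [-181.0, 11.0, 128.0], [-191.0, -39.0, 131.0], [-156.0, -26.0, 133.0]]
```

View pics/c6.png

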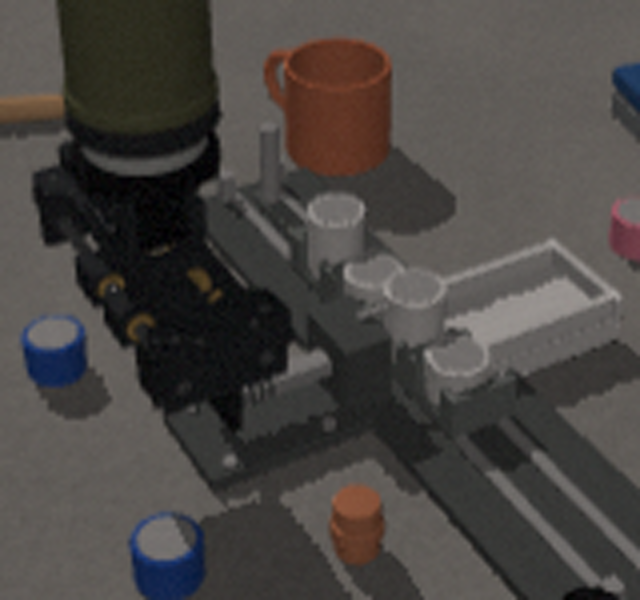

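The gripper is behind the paddle with its tips at z≈52 and its body well clear. Pushing now.

Emit:
move_arm --pt "10 0 0 0 0 0 1" --pt "20 1 0 0 0 0 1" --pt "32 1 0 0 0 0 1" --pt "44 1 0 0 0 0 1" --pt "56 1 0 0 0 0 1"

```text
clock: 7.95
tool_pos: [0.4773, -0.1444, 0.0147]
eef_rot: [0.991, 0.135, -0.004, 0.0]
contact_force: [-9.1, -3.2, 7.2]
opening: 0.002
finger_force: 4.5
```

Emit:
move_arm --pt "8 0 0 0 0 0 1" --pt "16 0 0 0 0 0 1" --pt "22 0 0 0 0 0 1" --pt "26 0 0 0 0 0 1" --pt "26 0 0 0 0 0 1"

```text
clock: 8.57
tool_pos: [0.5019, -0.1373, 0.0146]
eef_rot: [0.991, 0.136, -0.004, 0.0]
contact_force: [-8.1, -2.9, 7.4]
opening: 0.002
finger_force: 4.5
```

```bash
cat > e.py <<'E'
from h import *
s=snap('side');C=cloud(s);st=r.get_state()
d=np.load('pose.npz')
m=(C[...,0]>-140)&(C[...,0]<-60)&(abs(C[...,1])<22)&(C[...,2]>24)&(C[...,2]<84)&(s['frame'].max(-1)<60)
print('dark x', np.percentile(C[m][:,0],[1,10,50,90,99]).round(0))
m=(C[...,0]>30)&(C[...,0]<120)&(abs(C[...,1])<26)&(C[...,2]>36)&(C[...,2]<72)
print('landing n',m.sum(),C[m].mean(0).round(0) if m.any() else '', C[m].max(0).round(0) if m.any() else '')
m=(C[...,0]>-18)&(C[...,0]<18)&(abs(C[...,1])<16)&(C[...,2]>58)&(C[...,2]<72); print('bay n',m.sum())
E
python3 e.py; python3 p.py -81 2 13
```

```text
dark x [-99. -99. -79. -65. -63.]
landing n 162 [42. -3. 59.] [58. 24. 68.]
bay n 0
shift [6.4 1.  1.6] rv [-0.06  0.45 -0.05] base-frame TCP [-87.4   3.1  14.6] F [-9.9 -2.2  7.8] clk 8.625
```

Emit:
move_arm --pt "4 0 0 0 0 0 1" --pt "8 0 0 0 0 0 1" --pt "12 0 0 0 0 0 1" --pt "12 0 0 0 0 0 1"

```text
clock: 9.12
tool_pos: [0.5058, -0.1361, 0.0145]
eef_rot: [0.991, 0.134, -0.011, 0.0]
contact_force: [-18.6, -4.1, 16.1]
opening: 0.004
finger_force: 10.0
```

```bash
python3 e.py; python3 p.py -81 2 13
```

```text
dark x [-95. -94. -85. -65. -64.]
landing n 197 [44. -3. 58.] [64. 25. 68.]
bay n 0
shift [2.2 1.2 1.4] rv [-0.16  1.21 -0.18] base-frame TCP [-83.1   3.3  14.4] F [-19.8  -6.1  16.9] clk 9.175
```

It's at the stop: force rose to 19 N without further travel, and the tin is on the landing. Backing out now.

Emit:
move_arm --pt "-15 0 0 0 0 0 1" --pt "-35 0 0 0 0 0 1" --pt "-60 0 0 0 0 0 1" --pt "-85 0 0 0 0 0 1" --pt "-100 0 -10 0 0 0 1"

```text
clock: 9.8
tool_pos: [0.4209, -0.1603, 0.0247]
eef_rot: [0.991, 0.136, 0.0, -0.0]
contact_force: [1.3, -0.9, -0.7]
opening: 0.008
finger_force: 0.0
```

Emit:
move_arm --pt "0 0 -30 0 0 0 0.6" --pt "0 0 -65 0 0 0 0.6" --pt "35 -40 -75 0 0 0 0.6" --pt "75 -86 -75 0 0 0 0.6" --pt "115 -132 -75 0 0 0 0.6"

```text
clock: 10.42
tool_pos: [0.4988, 0.0001, 0.101]
eef_rot: [0.991, 0.136, 0.002, -0.0]
contact_force: [0.7, -0.2, 0.2]
opening: 0.398
finger_force: 0.0
```

```bash
python3 e.py; python3 p.py -2 192 90
```

```text
dark x [-138. -137. -132.  -64.  -61.]
landing n 204 [43. -3. 58.] [63. 23. 68.]
bay n 1
shift [ 43.7 -44.9  12. ] rv [-0.36 -0.74  0.77] base-frame TCP [-45.2 146.4 101.2] F [ 5.   7.  -0.7] clk 10.475
```

Emit:
move_arm --pt "30 -30 0 0 0 0 0.6" --pt "52 -51 10 0 0 0 0.6" --pt "52 -51 10 0 0 0 0.6" --pt "52 -51 10 0 0 0 0.6"

```text
clock: 10.98
tool_pos: [0.5323, 0.0599, 0.0901]
eef_rot: [0.991, 0.136, -0.0, 0.0]
contact_force: [-0.5, -0.5, -0.1]
opening: 0.401
finger_force: 0.0
```

```bash
python3 p.py -2.5 192.2 14.5
```

```text
shift [ 2.3 -7.4 75.6] rv [ 0.04  0.01 -0.03] base-frame TCP [ -4.8 184.9  90.1] F [-0.5 -0.5 -0.1] clk 10.975
```

Emit:
move_arm --pt "2 -7 10 0 0 0 0.5" --pt "2 -7 30 0 0 0 0.5" --pt "2 -7 52 0 0 0 0.5" --pt "2 -7 75 0 0 0 0.5" --pt "2 -7 75 0 0 0 0.5"

```text
clock: 11.6
tool_pos: [0.5308, 0.0675, 0.0132]
eef_rot: [0.991, 0.136, -0.002, 0.0]
contact_force: [0.5, 0.6, 0.0]
opening: 0.503
finger_force: 0.0
```

Emit:
move_arm --pt "0 0 0 0 0 0 1" --pt "0 0 0 0 0 0 1" --pt "0 0 0 0 0 0 1" --pt "0 0 0 0 0 0 1"

```text
clock: 12.1
tool_pos: [0.533, 0.0681, 0.0152]
eef_rot: [0.991, 0.136, 0.001, 0.0]
contact_force: [0.0, 0.1, 3.4]
opening: 0.155
finger_force: 20.0
```

```bash
python3 p.py -2.5 96 14.5
```

```text
shift [-0.6 96.5  0.7] rv [ 0.02 -0.07 -0.01] base-frame TCP [ -1.9 192.5  15.2] F [0.  0.1 3.4] clk 12.1
```

Emit:
move_arm --pt "0 10 0 0 0 0 1" --pt "0 26 0 0 0 0 1" --pt "0 42 0 0 0 0 1" --pt "0 58 0 0 0 0 1" --pt "0 74 0 0 0 0 1"

```text
clock: 12.72
tool_pos: [0.553, -0.0019, 0.0152]
eef_rot: [0.991, 0.137, 0.001, -0.001]
contact_force: [-0.6, 3.0, 4.8]
opening: 0.146
finger_force: 20.0
```

Emit:
move_arm --pt "0 14 0 0 0 0 1" --pt "0 22 0 0 0 0 1" --pt "0 22 0 0 0 0 1" --pt "0 22 0 0 0 0 1"

```text
clock: 13.22
tool_pos: [0.5598, -0.0256, 0.0152]
eef_rot: [0.991, 0.135, 0.001, 0.001]
contact_force: [1.7, -1.3, 4.3]
opening: 0.152
finger_force: 20.0
```

```bash
python3 p.py -2.5 96.5 14.5
python3 - <<'E'
from h import *
for n in('top','side'):
    C=cloud(snap(n))
    m=(abs(C[...,0])<22)&(abs(C[...,1])<30)&(C[...,2]>61)&(C[...,2]<72)
    p=C[m];print(n,len(p),p.mean(0).round(1),p.min(0).round(1),p.max(0).round(1))
s=snap('top')
c=s['frame'][160:250,305:425,::-1];cv2.imwrite('pics/c7.png',cv2.resize(c,None,fx=6.6,fy=6.6,interpolation=cv2.INTER_CUBIC))
E
```

```text
shift [-1.2 -1.5  0.7] rv [ 0.12 -0.13 -0.06] base-frame TCP [-1.3 95.  15.2] F [ 1.7 -1.3  4.3] clk 13.225
top 22 [  1.1 -14.7  67.4] [-13.3 -19.   62.2] [ 15.  -11.6  71.5]
side 140 [-4.8 -1.4 65.5] [-21.9 -18.3  61.1] [15.6 20.4 68.2]
```

View pics/c7.png

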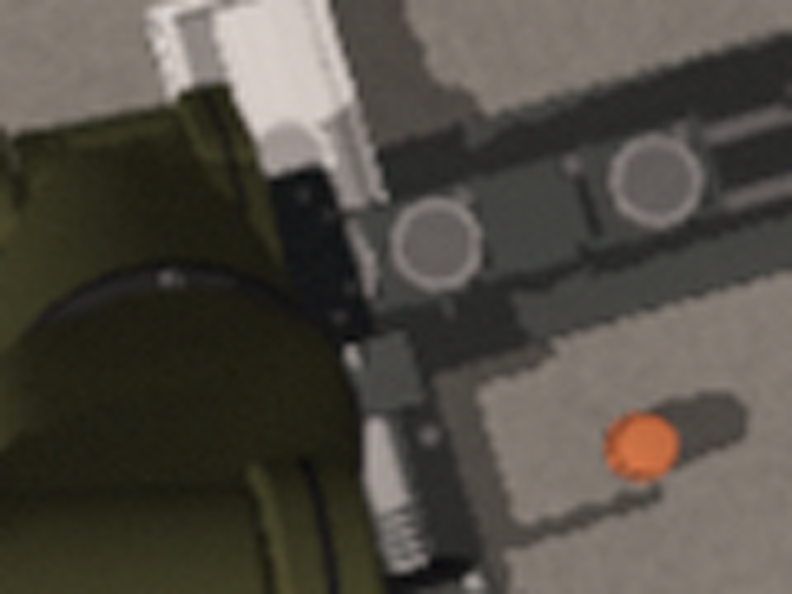

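Only the right part is visible. The short tin next to the tall one is at (436,243), the same place relative to the pointer as in the first alignment, so the tall bay is lined up within 2 mm. I'll release and go to the paddle.

Emit:
move_arm --pt "0 0 0 0 0 0 0.6" --pt "0 0 0 0 0 0 0.6" --pt "0 0 -20 0 0 0 0.6" --pt "0 0 -50 0 0 0 0.6" --pt "0 0 -75 0 0 0 0.8"

```text
clock: 14.0
tool_pos: [0.5577, -0.024, 0.0901]
eef_rot: [0.991, 0.136, -0.001, -0.0]
contact_force: [0.6, -0.9, 0.3]
opening: 0.305
finger_force: 0.0
```

Emit:
move_arm --pt "-30 16 0 0 0 0 1" --pt "-75 42 0 0 0 0 1" --pt "-120 67 0 0 0 0 1" --pt "-155 87 0 0 0 0 1" --pt "-167 93 0 0 0 0 1"

```text
clock: 14.62
tool_pos: [0.4199, -0.1603, 0.0894]
eef_rot: [0.991, 0.134, -0.001, -0.0]
contact_force: [0.5, 0.1, 0.3]
opening: 0.003
finger_force: 0.0
```

```bash
python3 p.py -167 2.5 14
python3 - <<'E'
from h import *
C=cloud(snap('top'))
m=(abs(C[...,0])<24)&(abs(C[...,1])<30)&(C[...,2]>62)&(C[...,2]<71)
p=C[m];print(len(p),p.mean(0).round(1),p.min(0).round(1),p.max(0).round(1))
E
```

```text
shift [ 5.5  0.5 75.4] rv [-0.03  0.17 -0.18] base-frame TCP [-172.3    3.    89.4] F [0.5 0.1 0.3] clk 14.625
154 [ 0.6  0.5 67. ] [-18.  -18.5  62.3] [19.8 19.4 70.9]
```

Emit:
move_arm --pt "3 0 15 0 0 0 1" --pt "3 0 35 0 0 0 1" --pt "3 0 55 0 0 0 1" --pt "3 0 75 0 0 0 1" --pt "3 0 75 0 0 0 1"

```text
clock: 15.3
tool_pos: [0.4262, -0.1559, 0.0127]
eef_rot: [0.99, 0.138, -0.001, -0.001]
contact_force: [0.1, -0.2, -0.1]
opening: 0.002
finger_force: 0.0
```

Emit:
move_arm --pt "12 0 0 0 0 0 1" --pt "24 0 0 0 0 0 1" --pt "36 0 0 0 0 0 1" --pt "48 0 0 0 0 0 1" --pt "60 0 0 0 0 0 1"

```text
clock: 15.92
tool_pos: [0.4797, -0.1422, 0.0149]
eef_rot: [0.991, 0.135, -0.004, -0.0]
contact_force: [-8.6, -1.2, 6.6]
opening: 0.009
finger_force: 4.4
```

Emit:
move_arm --pt "8 0 0 0 0 0 1" --pt "16 0 0 0 0 0 1" --pt "24 0 0 0 0 0 1" --pt "30 0 0 0 0 0 1" --pt "30 0 0 0 0 0 1"

```text
clock: 16.55
tool_pos: [0.5059, -0.1348, 0.0149]
eef_rot: [0.991, 0.135, -0.006, -0.0]
contact_force: [-12.0, -1.5, 9.0]
opening: 0.001
finger_force: 6.1
```

```bash
python3 e.py; python3 p.py -81 2 13
```

```text
dark x [-95. -94. -85. -66. -64.]
landing n 411 [62. -2. 58.] [103.  25.  67.]
bay n 0
shift [1.7 2.5 1.8] rv [-0.11  0.67 -0.08] base-frame TCP [-82.6   4.5  14.9] F [-11.6  -0.8   8.9] clk 16.6
```

Nearly home; I'll press on until it's firmly at the stop.

Emit:
move_arm --pt "4 0 0 0 0 0 1" --pt "8 0 0 0 0 0 1" --pt "8 0 0 0 0 0 1"

```text
clock: 16.98
tool_pos: [0.5052, -0.1348, 0.0147]
eef_rot: [0.991, 0.134, -0.013, -0.0]
contact_force: [-24.1, -3.7, 20.1]
opening: 0.003
finger_force: 12.5
```

```bash
python3 e.py; python3 p.py -81 2 13
```

```text
dark x [-95. -94. -85. -66. -63.]
landing n 415 [62. -2. 58.] [103.  24.  68.]
bay n 0
shift [2.4 2.6 1.6] rv [-0.21  1.52 -0.22] base-frame TCP [-83.3   4.7  14.7] F [-24.1  -5.   20. ] clk 17.025
```

Emit:
move_arm --pt "-15 0 0 0 0 0 1" --pt "-35 0 0 0 0 0 1" --pt "-60 0 0 0 0 0 1" --pt "-85 0 0 0 0 0 1" --pt "-98 0 -10 0 0 0 1"

```text
clock: 17.65
tool_pos: [0.4256, -0.1581, 0.0249]
eef_rot: [0.991, 0.136, 0.0, 0.0]
contact_force: [0.7, -0.9, -0.2]
opening: -0.001
finger_force: 0.0
```

Emit:
move_arm --pt "0 0 -30 0 0 0 0.6" --pt "0 0 -60 0 0 0 0.6" --pt "0 0 -70 0 0 0 0.6"

```text
clock: 18.02
tool_pos: [0.4282, -0.1582, 0.0968]
eef_rot: [0.991, 0.136, 0.003, 0.001]
contact_force: [-0.5, -0.7, 0.1]
opening: 0.321
finger_force: 0.0
```

```bash
python3 e.py; python3 p.py -2 95 90
```

```text
dark x [-138. -137. -133.  -64.  -61.]
landing n 408 [62. -2. 58.] [103.  24.  68.]
bay n 0
shift [162.  -92.2   7.5] rv [ 0.15 -0.3   0.01] base-frame TCP [-164.     2.8   96.9] F [-0.  -0.2  1. ] clk 18.075
```

Emit:
move_arm --pt "30 -17 0 0 0 0 0.5" --pt "75 -42 0 0 0 0 0.5" --pt "120 -67 0 0 0 0 0.5" --pt "155 -86 5 0 0 0 0.5" --pt "164 -92 5 0 0 0 0.5"

```text
clock: 18.7
tool_pos: [0.5603, -0.022, 0.0886]
eef_rot: [0.99, 0.138, 0.001, -0.001]
contact_force: [-0.7, -0.6, 1.1]
opening: 0.504
finger_force: 0.0
```

Emit:
move_arm --pt "0 0 0 0 0 0 0.5" --pt "0 0 0 0 0 0 0.5"

```text
clock: 18.95
tool_pos: [0.5572, -0.0273, 0.0894]
eef_rot: [0.991, 0.135, -0.001, 0.001]
contact_force: [-0.4, -0.5, 0.0]
opening: 0.504
finger_force: 0.0
```

```bash
python3 p.py -2 95 14.5
```

```text
shift [ 2.5 -0.9 74.9] rv [ 0.06  0.13 -0.12] base-frame TCP [-4.3 94.2 89.4] F [-0.4 -0.5  0. ] clk 18.95
```

Emit:
move_arm --pt "2 -1 15 0 0 0 0.5" --pt "2 -1 35 0 0 0 0.5" --pt "2 -1 55 0 0 0 0.5" --pt "2 -1 75 0 0 0 0.5" --pt "2 -1 75 0 0 0 0.5"

```text
clock: 19.58
tool_pos: [0.5584, -0.0244, 0.0128]
eef_rot: [0.991, 0.136, -0.002, -0.0]
contact_force: [-0.6, -0.1, -1.0]
opening: 0.5
finger_force: 0.0
```

Emit:
move_arm --pt "0 0 0 0 0 0 1" --pt "0 0 0 0 0 0 1" --pt "0 0 0 0 0 0 1" --pt "0 0 0 0 0 0 1"

```text
clock: 20.08
tool_pos: [0.5609, -0.0241, 0.0152]
eef_rot: [0.991, 0.136, 0.001, 0.0]
contact_force: [0.0, -1.0, 2.8]
opening: 0.15
finger_force: 20.0
```

Emit:
move_arm --pt "0 10 0 0 0 0 1" --pt "0 22 0 0 0 0 1" --pt "0 34 0 0 0 0 1" --pt "0 41 0 0 0 0 1" --pt "0 41 0 0 0 0 1"

```text
clock: 20.7
tool_pos: [0.5723, -0.0642, 0.0152]
eef_rot: [0.991, 0.135, 0.001, 0.0]
contact_force: [0.5, -1.1, 3.8]
opening: 0.15
finger_force: 20.0
```

Emit:
move_arm --pt "0 3 0 0 0 0 1" --pt "0 6 0 0 0 0 1" --pt "0 8 0 0 0 0 1" --pt "0 8 0 0 0 0 1"

```text
clock: 21.2
tool_pos: [0.5728, -0.066, 0.0151]
eef_rot: [0.99, 0.138, -0.0, -0.003]
contact_force: [-2.9, 8.8, 10.3]
opening: 0.146
finger_force: 20.0
```

```bash
python3 p.py -2 52 14.5
```

```text
shift [-2.3  0.7  0.6] rv [-0.31 -0.    0.2 ] base-frame TCP [ 0.3 52.7 15.1] F [-2.9  8.8 10.3] clk 21.2
```

The carrier is at the stop: 115 mm of travel and about 9 N. Release, lift and check.

Emit:
move_arm --pt "0 0 0 0 0 0 0.6" --pt "0 0 0 0 0 0 0.6" --pt "0 0 -20 0 0 0 0.6" --pt "0 0 -55 0 0 0 0.6" --pt "0 0 -95 0 0 0 0.6"

```text
clock: 21.82
tool_pos: [0.5727, -0.0719, 0.1098]
eef_rot: [0.991, 0.135, -0.001, 0.0]
contact_force: [0.9, 0.1, -0.9]
opening: 0.401
finger_force: 0.0
```

Emit:
move_arm --pt "-25 -15 -10 0 0 0 0.6" --pt "-65 -40 -30 0 0 0 0.6" --pt "-110 -65 -40 0 0 0 0.6" --pt "-150 -90 -50 0 0 0 0.6" --pt "-160 -100 -50 0 0 0 0.6"

```text
clock: 22.45
tool_pos: [0.3895, -0.0181, 0.1601]
eef_rot: [0.991, 0.136, -0.001, 0.0]
contact_force: [0.9, 0.4, -0.0]
opening: 0.398
finger_force: 0.0
```

Run:
```python
from h import *
s=snap('top')
c=s['frame'][120:270,265:465,::-1];cv2.imwrite('pics/c8.png',cv2.resize(c,None,fx=4,fy=4,interpolation=cv2.INTER_CUBIC))
C=cloud(s);m=(abs(C[...,0]+2)<14)&(abs(C[...,1]-52)<20)&(C[...,2]>68)&(C[...,2]<90);print('post',m.sum(),C[m].mean(0).round(1))
```

```text
post 22 [ 0.  51.  80.4]
```

View pics/c8.png

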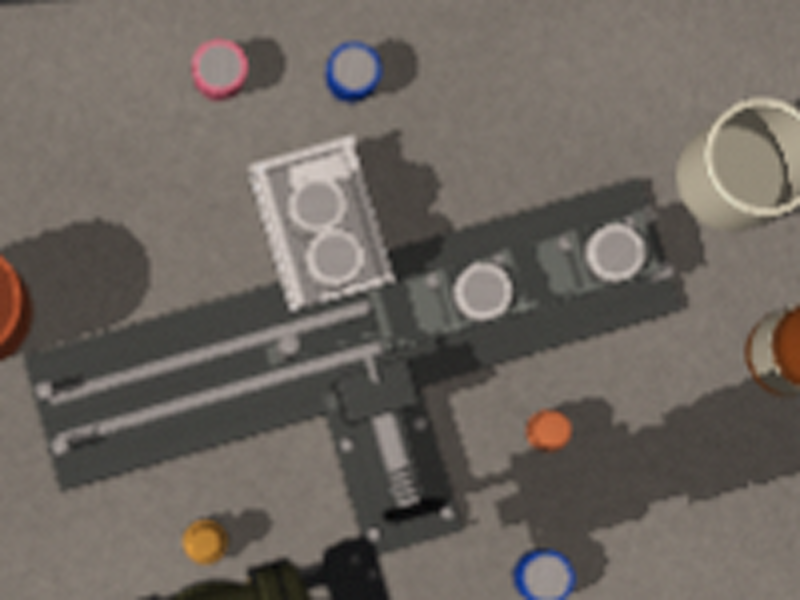

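Both tall tins stand on the landing at (318,203) and (336,256), and the short ones are in their bays at (483,291) and (616,252). The carrier is at the right-hand stop, the paddle is back out and the bystanders haven't moved. Handing in.

```bash
python3 -c "
from plant import finish_job
print(finish_job())"
```

```text
the job is handed in; nothing more can be done
None
```

Job handed in at about 22 s of the 66 s: both tall tins are standing on the landing, both short tins are still in their bays, the carrier is at its right-hand stop, the ejector is back out and the bystanders in view have not moved.

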